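# Snap the lens cap onto the detector module

## Task

The detector module on the bench is going back into the rack, so its lens must be covered. Take the black cap out of the parts tray by pinching its two orange side tabs together, lift it over, press it gently and fully home in the lens rim with the tabs still pinched, then let the tabs spring out into the rim so that the cap is latched, level and flush all round. Go by feel rather than by force, do not push hard on the lens (25 N is too much), and leave the driver, the jar and the other small parts where they are.

Things in the scene. Friction and masses are not known exactly. Their poses are not given: they have to be found in the camera images.
- module: Detector module, fixed: aluminium box 112 x 94 mm on a black rubber cradle, light grey front panel (130 mm along x, 102 mm along y) facing up, its top 83 mm above the bench. Origin: centre of the underside; z up. On the panel stand a dark red window, brass jacks (11 mm high) and a black lens: upright round barrel 53 mm across, its ribbed focus ring 57 mm, open at the top.
- lens_axis (a point): Where the vertical lens axis meets the panel's top (20 mm from the module's centre along its +x); axes as the module's. The flat top of the lens rim is 38 to 46 mm above it, as the locked focus was left: not measured for you. Bore of the mouth 44 mm; inner lip of the rim 3 mm thick; below it a groove, 5 mm high, 49 mm across, takes the latches. Glass 16 mm below the rim's top.
- cap: The cap, loose, about 60 g, in the tray, tabs up. Origin: centre of the plug's underside; z up. Plug 42 mm across, 12 mm long, lower edge bevelled 3 mm. Flange: black disc 54 mm across, 12 to 17 mm above the origin; fully home its underside lies on the rim's top, so the origin is 12 mm below the rim's top. Orange tabs on its +y and -y sides. It may go on at any yaw.
- cap_ears (a point): Mid-height of the ears, on the cap's axis, 20.5 mm above its origin; axes as the cap's. Each tab's finger ear is 20 mm wide along x, 13 to 28 mm above the cap's origin, outer face 31.5 mm from the axis when free (63 mm over both), 25.5 mm when pinched to its hard stop (51 mm over both; the cap is then held firmly).
- tab_left (a joint): How far the +y tab is pinched inward, in m: 0 free, 0.006 right in, about 0.002 when its latch stands in the rim's groove. Sprung outward, 2 N free to 5.6 N right in. Its latch, 5 to 8 mm above the cap's origin, reaches 26.5 mm from the axis when free, 20.5 mm right in; unpinched it does not pass the rim.
- tab_right (a joint): The same for the tab on the cap's -y side.
- tray: Grey parts tray, fixed, 240 x 160 mm, 13 mm high, walls and floor 4 mm thick. Origin: centre of its underside, on the bench; x along its length.
- retainer: Bystander: dark steel ring 32 mm across, 8 mm high, loose in the tray. Origin: centre of its underside.
- brass_cap: Bystander: small brass dust cap 20 mm across, 10 mm high, loose in the tray. Origin: centre of its underside.
- driver: Bystander: screwdriver with a blue handle, 150 mm long, lying on the bench beyond the module. Origin: below its middle.
- jar: Bystander: clear jar with a white lid, 44 mm across, 48 mm high, standing on the bench beyond the tray. Origin: centre of its underside.
Mind the look-alikes: they are no part of the job. Of the things like the cap, leave any that is pink, purple or yellow; of the rest the smaller one is meant.

How it is judged:
By the outcome, as a careful person would: the job done as asked, in the order asked, and still so for the second after the job is handed in, with the robot touching nothing.
It also fails if it takes over 48 s, if anything falls off the work surface, if the arm or the gripper's body presses on something with over 40 N, if the wrist force passes 120 N, or if a joint passes its speed limit or range.

## Robot

A 7-joint arm with a two-finger parallel gripper is mounted at the origin on the work surface. World frame = base frame: x ahead of the robot, y to its left, z up, the work surface at z = 0. Lengths are in mm, angles in rad, forces in N, time in s.
With the tool pointing down it reaches from about 400 to 875 mm from the base axis. Payload 4.4 kg.
Tool frame: the origin (TCP) lies on the centre line of the jaws, within the pads' length; the fingertips stand 25 mm ahead of it and the grasp point (between the pads) lies 6 mm ahead of it; z points along the fingers, x is the direction in which the jaws open and shut, and the axes are right-handed (so a half turn about z gives the same grasp; the last joint's range is limited). The gripper opens to 85 mm and grips with 20 to 120 N. Pads are 22 mm wide; open, the fingers measure 114 mm over their backs; the gripper's body (76 mm by 85 mm) begins 54 mm behind the grasp point. The pads swing forward as they close: fully open they stand 13 mm farther back than shut.
Start: joints at [-1.332, 0.628, 0.038, 1.517, -0.027, 0.996, -0.02], TCP at [195.043, 620.061, 256.313] pointing down, gripper open.
Joint ranges: [-3.06, 3.06], [-0.37, 2.12], [-1.25, 1.32], [0.18, 2.47], [-1.1, 4.24], [0.23, 1.98], [-2.94, 2.94]. Speed limits (rad/s): [2.57, 2.57, 3.14, 3.14, 3.14, 3.14, 3.14].

## Interface

Orientations are given as [roll, pitch, yaw] about the fixed x, y, z axes, in that order (R = Rz(yaw) Ry(pitch) Rx(roll)).
In Python, from cell import ctrl, cams gives the robot as it stands. The module is installed in compiled form; this text tells all that it offers.
- The arm moves only by the tool step_arm, never from a script. Its arguments are lists of equal length, an entry for each row: "linear": the shift along the tool's x, y, z in mm, a list of three; "yaw": the turn about the tool's z in rad; "gripper": the opening, from -1 (shut) to 1 (fully open). A call has 1 to 8 rows; each row is the pose to reach, as a shift and turn from the pose commanded when the call began, along the tool's axes at that moment; what a row does not reach only later rows make up. A row lasts 1/12 s, in which the tool goes at most 41.7 mm and 7.16 degrees, less where a joint would pass 70% of its speed; a pose out of reach is approached as far as the arm can. A call with a gripper value outside its range is refused whole. The fingers move at their own pace and stop on an object; the grip force is fixed at half the most. Time passes only in rows, so rows that repeat a pose let the fingers close. It gives the time, the measured TCP pose, the force and the opening at its end, in the units of the state.
- ctrl.read_state(): the state, without advancing time (a new reading comes with each control period).
- cams.get_image(name): name is "scene" or "top" or "wrist"; returns a dict with "frame" (400x640x3 uint8, red, green, blue), "depth" (400x640 float32, mm along the optical axis (not along the pixel's ray), 0 where there is no reading), "intrinsics" (3x3 intrinsics, pixels), "cam_to_world" (4x4, takes a point from camera to world coordinates). Camera axes: x right, y down, z forward; pixel columns grow to the right and rows downward; lengths in mm; the calibration is good to about 2 mm. The wrist camera is an equidistant fisheye: a pixel r from the principal point sees the ray r / f radians off the axis. A picture is of the moment at which its call begins.
- ctrl.finish_job(): hands the job in, once; it reports no verdict.
Trained networks look in the newest picture that a camera, given by its name, has taken for a name from the list of things; names that differ only in an ending like _2 or _b are one class to them, and where a whole thing is asked for, a point or a joint stands for the part that bears it (a point fixed in the world has none). Each returns a list of dicts, best first, with "conf" (0 to 1); they miss things now and then, are a little off and sometimes report something else, mostly with a low value. They report only what shows in the picture. A call takes as long as a camera call. They do not tell look-alikes from the thing itself.
- cams.regions_of(camera, name): "pixels" (400x640 bool, what is visible of it) and "pixel" ([column, row] in pixels, amid what is visible of it).
The state is a dict: "clock": time; "qpos": joint angles; "qd": joint speeds; "tau": joint torques, N m; "eef_pos": TCP position; "tool_rot": TCP orientation; "force": force on the tool from outside, world axes, zero at the start; "torque": the same for the moment, N m; "width": finger opening in mm.
Only numpy, scipy, OpenCV 4.12 (cv2) and the standard library are available. Lean on these libraries where they do the work, as an engineer would, in place of code of your own. Each camera call takes 0.05 s, during which the arm holds its last target.

## Working session

There is one attempt and no reset: what is moved stays moved. The work goes in short steps, Python scripts to look and compute and a tool call to move; the robot and the scene stay as the last step left them, time stands still between calls to the robot, and variables do not carry over. Pictures are saved under pics/ and viewed, and the job is handed in when it is done.

Besides the shell and the picture viewer there is one more tool, called after "Request:" as name([rows], argument=value, ...), one row to a line, values as JSON. step_arm: Moves the arm, as the interface text tells. Its arguments: {"type":"object","properties":{"linear":{"type":"array"},"yaw":{"type":"array"},"gripper":{"type":"array"}},"required":["linear","yaw","gripper"]}

```bash
mkdir -p pics; cat > h.py <<'E'
import numpy as np, cv2
from cell import ctrl, cams
def shot(name,fn):
    d=cams.get_image(name); cv2.imwrite('pics/'+fn,cv2.cvtColor(d['frame'],cv2.COLOR_RGB2BGR)); return d
def pts(d,mask):
    K=np.array(d['intrinsics']);T=np.array(d['cam_to_world']);v,u=np.nonzero(mask&(d['depth']>0));z=d['depth'][v,u]
    p=np.c_[(u-K[0,2])/K[0,0]*z,(v-K[1,2])/K[1,1]*z,z]
    return p@T[:3,:3].T+T[:3,3]
E
python3 - <<'E'
from h import *
for c in ['scene','top','wrist']:
    d=shot(c,c+'0.png')
    print(c,np.round(d['intrinsics'],1).tolist(),np.round(d['cam_to_world'],2).tolist())
    for n in ['cap','module','tray','lens_axis','tab_left']:
        try:
            for r in cams.regions_of(c,n)[:4]:
                m=r['pixels'];s=''
                if c!='wrist':
                    p=pts(d,m); s=(np.round(np.median(p,0)),np.round(p.min(0)),np.round(p.max(0)))
                print(n,round(r['conf'],2),r['pixel'],m.sum(),s)
        except Exception as e: print(n,e)
s=ctrl.read_state();print(s)
E
```

```text
scene [[444.0, 0.0, 322.7], [0.0, 444.0, 199.2], [0.0, 0.0, 1.0]] [[0.78, 0.44, -0.44, 979.77], [0.62, -0.56, 0.55, -606.49], [-0.0, -0.7, -0.71, 788.98], [0.0, 0.0, 0.0, 1.0]]
cap 0.96 [195.0, 231.7] 459 (array([ 348., -278.,   19.]), array([ 301., -308.,   -4.]), array([ 373., -239.,   32.]))
cap 0.93 [329.0, 216.9] 393 (array([560., -59.,  20.]), array([524., -91.,  -1.]), array([584., -20.,  32.]))
cap 0.77 [184.2, 316.1] 1414 (array([ 501., -436.,   29.]), array([ 429., -474.,   -1.]), array([ 543., -386.,   46.]))
cap 0.71 [232.4, 196.6] 687 (array([ 345., -159.,   28.]), array([ 291., -202.,   -1.]), array([ 378., -104.,   44.]))
module 0.73 [384.2, 154.3] 2568 (array([574., 141.,  82.]), array([432., 112.,  -3.]), array([627., 343., 125.]))
tray 0.71 [278.0, 271.2] 6494 (array([ 566., -234.,    4.]), array([ 419., -337.,   -3.]), array([ 686., -129.,   34.]))
tray 0.16 [259.1, 259.4] 462 (array([ 522., -249.,   24.]), array([ 484., -277.,    3.]), array([ 545., -209.,   35.]))
lens_axis 0.7 [382.1, 156.8] 2577 (array([575., 141.,  82.]), array([431., 112.,  -2.]), array([627.
[... 2181 characters left out ...]
83.0] 45 
tab_left 0.37 [24.1, 363.5] 67 
{'clock': 0.9, 'qpos': array([-1.33179316,  0.62837805,  0.03850305,  1.51738747, -0.02701571,
        0.99628395, -0.02001363]), 'qd': array([-0.00036127, -0.00036502, -0.00026536, -0.00138806,  0.00102617,
        0.00079172,  0.00082242]), 'tau': array([ 8.70817039e-04, -5.63255203e+01,  1.22573063e+00, -1.93790388e+01,
        1.08601421e-02,  1.19024455e-03, -9.80236308e-06]), 'eef_pos': array([195.0486651 , 620.07347968, 256.33172505]), 'tool_rot': array([-3.14154252e+00, -6.05068694e-05,  1.26594381e+00]), 'force': array([ 0.05791255, -0.40391068,  1.04121791]), 'torque': array([0.00854487, 0.00223969, 0.00116812]), 'width': 85.65519732149504}
```

View pictures.

View pics/scene0.png

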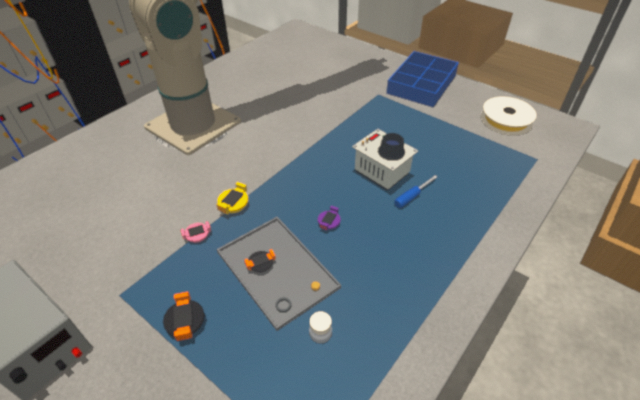

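View pics/top0.png

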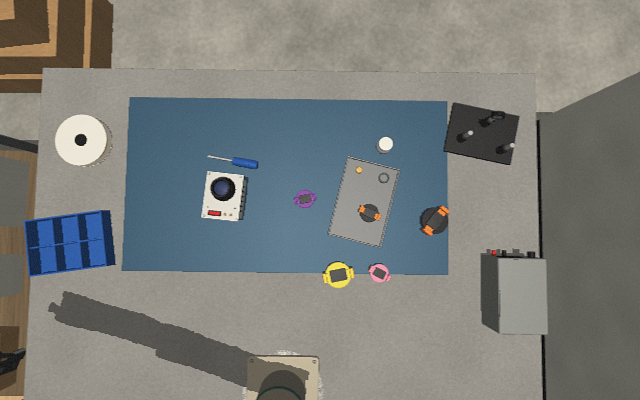

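The cap is the small black one with orange tabs in the tray (top ≈ (369,213), scene ≈ (261,261)). The lens is at top (223,188), scene (392,146). The larger black one is outside the tray.

```bash
python3 - <<'E'
from h import *
for c,(u0,v0),(ul,vl) in [('top',(369,213),(223,188)),('scene',(261,261),(392,146))]:
    d=cams.get_image(c);f=d['frame'];big=cv2.resize(cv2.cvtColor(f,cv2.COLOR_RGB2BGR),None,fx=8,fy=8,interpolation=cv2.INTER_NEAREST)
    a=big[(v0-25)*8:(v0+25)*8,(u0-25)*8:(u0+25)*8];b=big[(vl-25)*8:(vl+25)*8,(ul-25)*8:(ul+25)*8]
    cv2.imwrite(f'pics/{c}1.png',np.hstack([a,b]))
    hsv=cv2.cvtColor(f,cv2.COLOR_RGB2HSV)
    m=(hsv[...,0]>3)&(hsv[...,0]<22)&(hsv[...,1]>140)&(hsv[...,2]>90)
    box=np.zeros_like(m);box[v0-18:v0+18,u0-22:u0+22]=1
    n,l,st,ce=cv2.connectedComponentsWithStats((m&box).astype(np.uint8))
    C=[]
    for i in range(1,n):
        if st[i,4]<8: continue
        p=pts(d,l==i);top=p[p[:,2]>np.percentile(p[:,2],90)-4]
        print(c,'orange',st[i,4],ce[i].round(1),top.mean(0).round(1),len(top),p[:,2].max().round(1));C.append(top.mean(0))
    if len(C)==2: e=C[1]-C[0];print('mid',np.mean(C,0).round(1),'dist',np.linalg.norm(e[:2]).round(1),'ang',np.degrees(np.arctan2(e[1],e[0])).round(1))
    box=np.zeros_like(m);box[vl-25:vl+25,ul-25:ul+25]=1
    p=pts(d,box);q=p[(p[:,2]>112)]
    print(c,'lens',len(q),q.min(0).round(1),q.max(0).round(1),np.percentile(q[:,2],[10,50,75,90,97]).round(1))
    cc,r=cv2.minEnclosingCircle(q[:,:2].astype(np.float32)); print('circ',cc,r)
    pn=p[(p[:,2]>78)&(p[:,2]<88)];print('panel z',np.median(pn[:,2]), cv2.minAreaRect(pn[:,:2].astype(np.float32)))
    np.save(f'/tmp/{c}.npy',q)
E
```

```text
top orange 33 [361.5 208.7] [ 530.1 -219.3   33.3] 14 39.5
top orange 34 [377.1 216. ] [ 506.3 -269.9   32.7] 15 34.5
mid [ 518.2 -244.6   33. ] dist 55.9 ang -115.2
top lens 137 [550.5 140.8 112. ] [605.1 193.3 128.2] [113.  121.7 123.  124.4 125.2]
circ (577.3634643554688, 167.13926696777344) 27.887981414794922
panel z 83.29730792746966 ((564.0591430664062, 170.08763122558594), (102.46267700195312, 116.1081314086914), 84.63883972167969)
scene orange 67 [270.4 254.6] [ 530.5 -221.    32.7] 27 36.6
scene orange 68 [248.9 263.4] [ 508.  -272.4   32.4] 26 34.8
mid [ 519.3 -246.7   32.5] dist 56.1 ang -113.6
scene lens 223 [551.9 136.4 112. ] [605.9 193.6 125.5] [113.2 119.1 122.3 123.5 124.5]
circ (577.1886596679688, 164.47935485839844) 29.249256134033203
panel z 83.36696468078912 ((557.2354125976562, 168.66036987304688), (104.81316375732422, 131.35951232910156), 84.5936050415039)
```

View pics/top1.png

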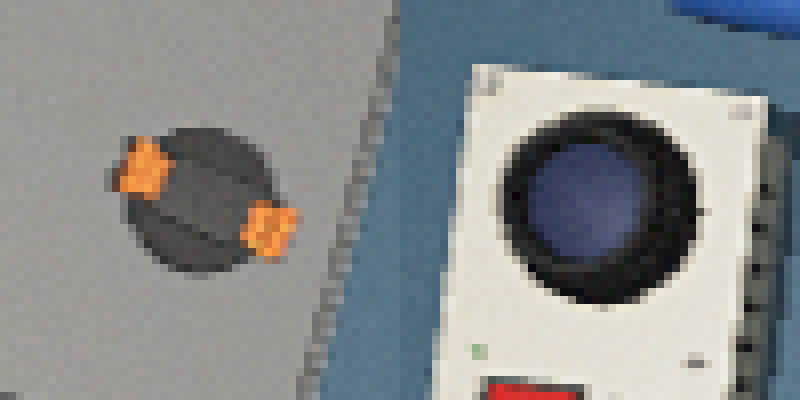

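View pics/scene1.png

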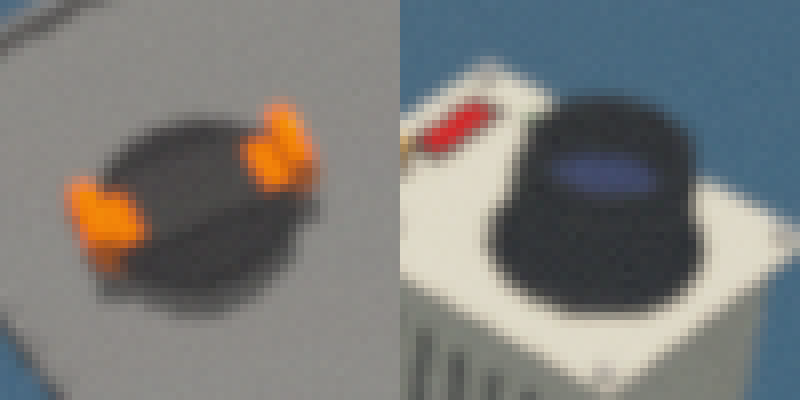

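```bash
cat >> h.py <<'E'
def to(x,y,z,yaw=None):
    s=ctrl.read_state();r=s['tool_rot'];t=r[2];d=np.array([x,y,z])-s['eef_pos']
    # tool x=(c,s) y=(s,-c)
    c,sn=np.cos(t),np.sin(t)
    print('clock',s['clock'],'pos',s['eef_pos'].round(1),'rot',r.round(4),'F',s['force'].round(1),'w',round(s['width'],1))
    print('linear',round(c*d[0]+sn*d[1],1),round(sn*d[0]-c*d[1],1),round(-d[2],1),'yaw',None if yaw is None else round(t-yaw,3))
E
python3 -c "
from h import *
to(577,166,256,1.143)"
```

```text
clock 1.0 pos [195.  620.1 256.3] rot [-3.1416 -0.      1.266 ] F [-1.2  0.   0.5] w 85.3
linear -318.5 500.6 0.3 yaw 0.123
```

Request:
step_arm([
  [-318.5,500.6,0],
  [-318.5,500.6,0],
  [-318.5,500.6,0],
  [-318.5,500.6,0],
  [-318.5,500.6,0],
  [-318.5,500.6,0],
  [-318.5,500.6,0],
  [-318.5,500.6,0],
], yaw=[0.123,0.123,0.123,0.123,0.123,0.123,0.123,0.123], gripper=[1,1,1,1,1,1,1,1])

```text
clock: 1.67
eef_pos: [410.7, 363.4, 256.6]
tool_rot: [3.141, -0.001, 1.143]
force: [0.2, -0.3, 0.3]
width: 85.5
```

```bash
python3 -c "
from h import *
to(577,166,256,1.143)"
```

```text
clock 1.6667 pos [410.7 363.4 256.6] rot [ 3.1414e+00 -6.0000e-04  1.1432e+00] F [ 0.2 -0.3  0.3] w 85.5
linear -110.6 233.2 0.6 yaw 0.0
```

Request:
step_arm([
  [-110.6,233.2,0],
  [-110.6,233.2,0],
  [-110.6,233.2,0],
  [-110.6,233.2,0],
  [-110.6,233.2,0],
  [-110.6,233.2,0],
  [-110.6,233.2,0],
  [-110.6,233.2,0],
], yaw=[0,0,0,0,0,0,0,0], gripper=[1,1,1,1,1,1,1,1])

```text
clock: 2.33
eef_pos: [578.4, 162.7, 256.3]
tool_rot: [3.139, 0.001, 1.135]
force: [-0.3, -0.4, -0.2]
width: 85.5
```

```bash
python3 - <<'E'
from h import *
to(577,166,256,1.143)
d=shot('wrist','w2.png');print(np.round(d['cam_to_world'],3).tolist())
np.savez('/tmp/w2.npz',f=d['frame'],z=d['depth'],T=d['cam_to_world'],K=d['intrinsics'])
E
```

```text
clock 2.3333 pos [578.4 162.7 256.3] rot [3.1390e+00 1.4000e-03 1.1353e+00] F [-0.3 -0.4 -0.2] w 85.5
linear 2.4 -2.7 0.3 yaw -0.008
[[0.421, 0.858, 0.294, 503.311], [0.907, -0.398, -0.139, 197.89], [-0.002, 0.326, -0.946, 374.551], [0.0, 0.0, 0.0, 1.0]]
```

View pics/w2.png

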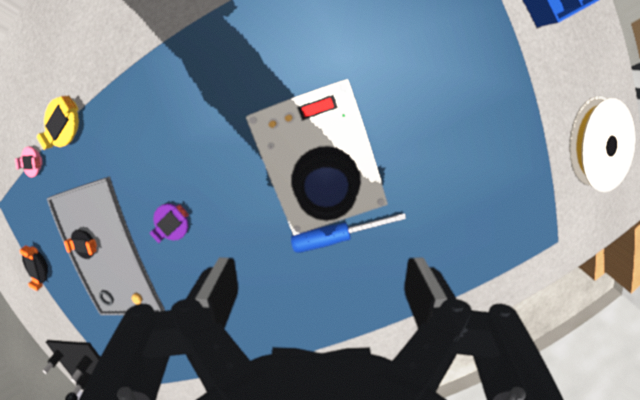

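```bash
cat >> h.py <<'E'
def fpts(K,T,z,v,u):
    a=(u-K[0,2])/K[0,0];b=(v-K[1,2])/K[1,1];th=np.hypot(a,b);s=np.where(th>0,np.tan(th)/np.maximum(th,1e-9),1)
    p=np.stack([a*s*z,b*s*z,z],-1)
    return p@T[:3,:3].T+T[:3,3]
def fproj(K,T,P):
    p=(np.atleast_2d(P)-T[:3,3])@T[:3,:3];r=np.hypot(p[:,0],p[:,1]);th=np.arctan2(r,p[:,2])
    return np.c_[K[0,2]+K[0,0]*th*p[:,0]/r,K[1,2]+K[1,1]*th*p[:,1]/r]
def fall(d):
    v,u=np.mgrid[0:400,0:640];return fpts(np.array(d['intrinsics']),np.array(d['cam_to_world']),d['depth'],v,u)
def intool(P,s=None):
    s=s or ctrl.read_state();from scipy.spatial.transform import Rotation as R
    return (P-s['eef_pos'])@R.from_euler('xyz',s['tool_rot']).as_matrix()
E
python3 - <<'E'
from h import *
a=np.load('/tmp/w2.npz');d=dict(depth=a['z'],intrinsics=a['K'],cam_to_world=a['T'])
P=fall(d);Q=P[130:230,280:370].reshape(-1,3)
q=Q[Q[:,2]>116];print(len(q),np.histogram(q[:,2],np.arange(116,134)),q.min(0),q.max(0))
r=q[(q[:,2]>np.percentile(q[:,2],30))];print(cv2.minEnclosingCircle(r[:,:2].astype(np.float32)))
# inner glass vs outer
pn=Q[(Q[:,2]>78)&(Q[:,2]<88)];print('panel',np.median(pn[:,2]))
# dark mask annulus -> contour ellipse -> back-project at z=124
g=cv2.cvtColor(a['f'],cv2.COLOR_RGB2GRAY)
I=intool(P)
for (u,v) in [(228,262),(232,265),(222,290),(415,262),(412,266),(425,290)]:
    print(u,v,I[v,u].round(1))
E
python3 - <<'E'
import cv2
i=cv2.imread('pics/w2.png')[135:300,190:450];cv2.imwrite('pics/w2c.png',cv2.resize(i,None,fx=3,fy=3,interpolation=2))
E
```

```text
1073 (array([ 23,   8,  12,  15,  29,  60, 270, 451, 156,   8,   0,   0,   0,
         0,   0,   0,   0]), array([116, 117, 118, 119, 120, 121, 122, 123, 124, 125, 126, 127, 128,
       129, 130, 131, 132, 133])) [503.31104901 141.74606612 116.06068429] [603.97206158 197.89036103 374.55052064]
((553.0993041992188, 179.47015380859375), 53.08677673339844)
panel 83.9499758241235
228 262 [-45.3  -7.6   2.5]
232 265 [-45.   -3.4   6.8]
222 290 [-44.7  -2.3 -12.8]
415 262 [41.7 -7.5  2.2]
412 266 [40.6 -5.3  2.4]
425 290 [ 41.   -5.7 -17.8]
```

View pics/w2c.png

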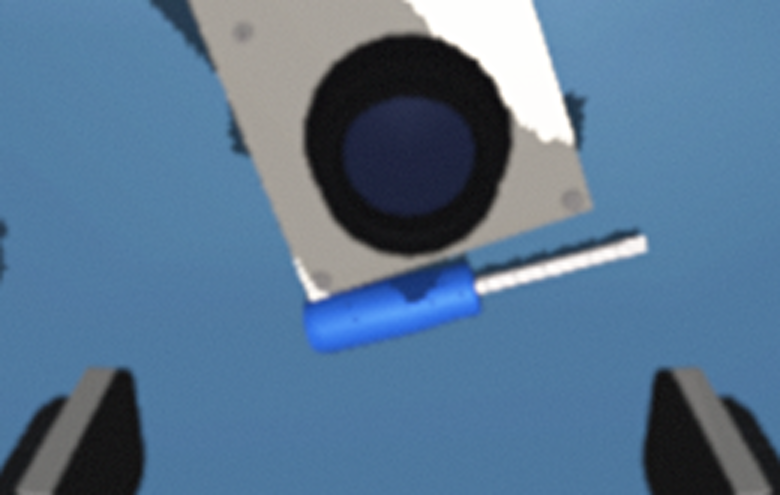

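```bash
python3 - <<'E'
from h import *
from scipy.optimize import least_squares
a=np.load('/tmp/w2.npz');d=dict(depth=a['z'],intrinsics=a['K'],cam_to_world=a['T'])
P=fall(d);I=intool(P)
ok=(d['depth']>0)&(np.abs(I[...,1])<15)&(np.abs(I[...,0])<70)&(I[...,2]<60)&(I[...,2]>-40)
for sgn in (-1,1):
    k=ok&(I[...,0]*sgn>0);q=I[k];print(len(q),np.percentile(q[:,2],[50,90,98,100]).round(1));t=q[q[:,2]>np.percentile(q[:,2],92)];print(t.min(0).round(1),t.max(0).round(1),t.mean(0).round(1))
sub=P[130:230,280:370];dm=d['depth'][130:230,280:370]>0
q=sub[dm&(sub[...,2]>122)&(sub[...,2]<126)]
c=np.median(q[:,:2],0)
# outer circle fit: choose c s.t. points within annulus 22..26.5
def cost(c):
    r=np.hypot(*(q[:,:2]-c).T);return np.r_[np.maximum(r-26.5,0),np.maximum(22-r,0)]
s=least_squares(cost,[577,166],loss='soft_l1');r=np.hypot(*(q[:,:2]-s.x).T);print(s.x,np.percentile(r,[1,5,50,95,99]),len(q))
for z in [0]:
    k=(r<26.5)&(r>22.5);print('rim z',np.median(q[k,2]))
    print('tilt',np.linalg.lstsq(np.c_[q[k,:2]-s.x,np.ones(k.sum())],q[k,2],rcond=None)[0])
g=a['f'];h=cv2.cvtColor(g,cv2.COLOR_RGB2HSV)
E
```

```text
3111 [-19.5   1.6   7.8  11.9]
[-57.7  -8.4   2.9] [-44.2  14.7  11.9] [-46.1   0.    6.1]
3170 [-19.5   1.8   7.8  11.1]
[39.9 -7.9  3. ] [52.9 14.7 11.1] [41.9  0.5  6.2]
[577.46515408 167.92093554] [21.50770796 21.88154508 24.00484119 26.11743202 26.43933585] 885
rim z 123.40539589469896
tilt [ 2.38882965e-03 -4.95536513e-03  1.23429858e+02]
```

```bash
python3 -c "
from h import *
to(518.5,-245.5,150,1.143)"
```

```text
clock 2.3833 pos [576.7 165.8 256.1] rot [3.1414e+00 3.0000e-04 1.1393e+00] F [ 0.2  0.3 -0.4] w 84.9
linear -398.0 119.2 106.1 yaw -0.004
```

Request:
step_arm([
  [-398,119,106],
  [-398,119,106],
  [-398,119,106],
  [-398,119,106],
  [-398,119,106],
  [-398,119,106],
  [-398,119,106],
  [-398,119,106],
], yaw=[0,0,0,0,0,0,0,0], gripper=[1,1,1,1,1,1,1,1])

```text
clock: 3.05
eef_pos: [531.5, -151.4, 173.7]
tool_rot: [-3.141, -0.001, 1.147]
force: [1.3, -0.5, -0.3]
width: 85.3
```

```bash
python3 -c "
from h import *
to(518.5,-245.5,150,1.143)"
```

```text
clock 3.05 pos [ 531.5 -151.4  173.7] rot [-3.1414e+00 -1.4000e-03  1.1467e+00] F [ 1.3 -0.5 -0.3] w 85.3
linear -91.1 26.9 23.7 yaw 0.004
```

Request:
step_arm([
  [-91,27,23],
  [-91,27,23],
  [-91,27,23],
  [-91,27,23],
  [-91,27,23],
  [-91,27,23],
], yaw=[0,0,0,0,0,0], gripper=[1,1,1,1,1,1])

```text
clock: 3.55
eef_pos: [519.5, -243.3, 151.1]
tool_rot: [-3.141, -0.002, 1.146]
force: [-0.6, 0.8, -0.3]
width: 85.6
```

```bash
python3 - <<'E'
from h import *
to(518.5,-245.5,150,1.143)
st=ctrl.read_state()
d=shot('wrist','w3.png')
np.savez('/tmp/w3.npz',f=d['frame'],z=d['depth'],T=d['cam_to_world'],K=d['intrinsics'])
P=fall(d);I=intool(P,st);hsv=cv2.cvtColor(d['frame'],cv2.COLOR_RGB2HSV)
m=(hsv[...,0]>3)&(hsv[...,0]<22)&(hsv[...,1]>140)&(hsv[...,2]>60)&(np.hypot(P[...,0]-518,P[...,1]+245)<55)&(d['depth']>0)
n,l,s,ce=cv2.connectedComponentsWithStats(m.astype(np.uint8));C=[]
for i in range(1,n):
    if s[i,4]<15: continue
    p=I[l==i];w=P[l==i];t=p[w[:,2]>29];print(s[i,4],ce[i].round(1),w[:,2].max().round(1),'tool min',p.min(0).round(1),'max',p.max(0).round(1),'top mid',t.mean(0).round(1));C.append(p.mean(0))
if len(C)==2:e=C[1]-C[0];print('mid',np.mean(C,0),'ang in tool',np.degrees(np.arctan2(e[1],e[0])))
i=cv2.imread('pics/w3.png');cv2.imwrite('pics/w3c.png',cv2.resize(i[120:320,180:460],None,fx=2.8,fy=2.8,interpolation=2))
E
```

```text
clock 3.55 pos [ 519.5 -243.3  151.1] rot [-3.1413e+00 -2.1000e-03  1.1464e+00] F [-0.6  0.8 -0.3] w 85.6
linear -2.4 0.0 1.1 yaw 0.003
457 [288.1 198. ] 35.0 tool min [-38.2 -11.  116. ] max [-18.7  20.  146.8] top mid [-30.4  -1.4 118. ]
444 [347.8 198.4] 35.0 tool min [ 14.2 -10.7 116.1] max [ 30.6  16.9 147.1] top mid [ 25.4  -1.  118.1]
mid [ -2.41398605  -1.26160052 122.64090874] ang in tool 0.15529989664719207
```

View pics/w3c.png

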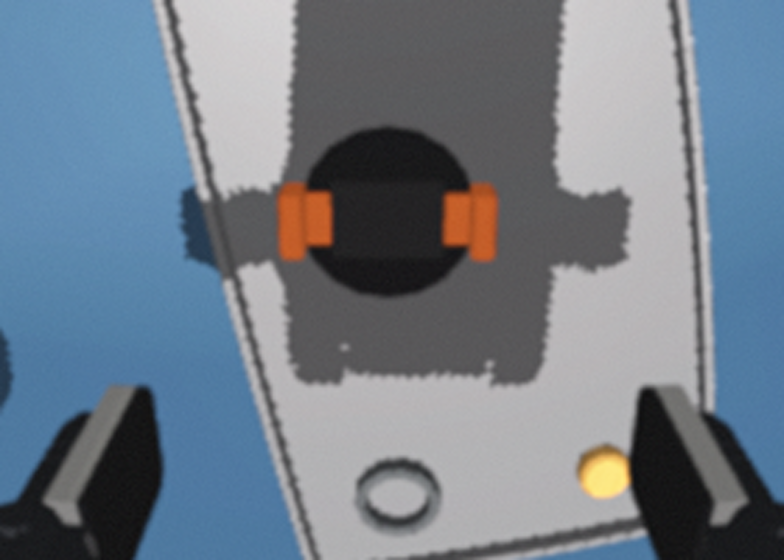

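Request:
step_arm([
  [-2,-0.7,40],
  [-2,-0.7,75],
  [-2,-0.7,100],
  [-2,-0.7,108],
  [-2,-0.7,111],
  [-2,-0.7,111],
  [-2,-0.7,111],
], yaw=[0.003,0.003,0.003,0.003,0.003,0.003,0.003], gripper=[1,1,1,0.7,0.6,0.6,0.6])

```text
clock: 4.18
eef_pos: [518.4, -247.7, 41.4]
tool_rot: [3.139, -0.0, 1.141]
force: [-0.9, -0.3, 0.8]
width: 68.3
```

```bash
python3 - <<'E'
from h import *
to(518.5,-245.5,40,1.143)
st=ctrl.read_state()
d=shot('wrist','w4.png')
np.savez('/tmp/w4.npz',f=d['frame'],z=d['depth'],T=d['cam_to_world'],K=d['intrinsics'])
i=cv2.imread('pics/w4.png');cv2.imwrite('pics/w4c.png',cv2.resize(i[150:350,180:460],None,fx=2.8,fy=2.8,interpolation=2))
P=fall(d);I=intool(P,st)
for (u,v) in [(180+int(x/2.8),150+int(y/2.8)) for x in range(0,780,60) for y in (300,)]: print(u,v,I[v,u].round(1),P[v,u,2].round(1))
E
```

```text
clock 4.1833 pos [ 518.4 -247.7   41.4] rot [ 3.1390e+00 -3.0000e-04  1.1411e+00] F [-0.9 -0.3  0.8] w 68.3
linear 2.0 -0.8 1.4 yaw -0.002
180 257 [-89.   10.   39.9] 1.5
201 257 [-74.2   9.4  40.2] 1.2
222 257 [-55.5   1.7  28. ] 13.3
244 257 [-36.8 -10.    8.5] 32.8
265 257 [-26.3 -10.7   8. ] 33.3
287 257 [-16.8  -6.3  16.1] 25.2
308 257 [-6.3 -7.  15.1] 26.3
330 257 [ 4.6 -6.9 15.3] 26.0
351 257 [14.9 -7.  14.9] 26.5
372 257 [25.8 -5.9 16.6] 24.8
394 257 [35.2 -9.9  9. ] 32.3
415 257 [56.   6.7 37.2] 4.2
437 257 [70.   6.9 36.4] 5.0
```

View pics/w4c.png

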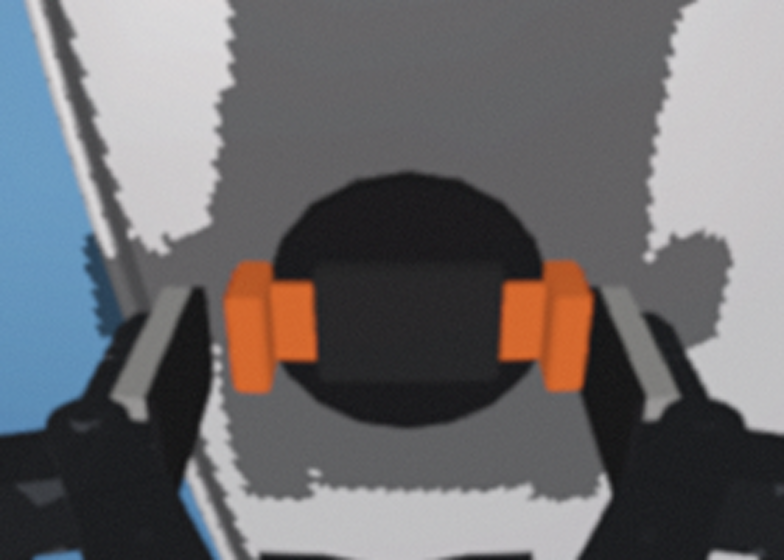

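```bash
python3 - <<'E'
from h import *
s=ctrl.read_state();print(s['eef_pos'],s['tool_rot'],s['clock'])
a=np.load('/tmp/w4.npz');d=dict(depth=a['z'],intrinsics=a['K'],cam_to_world=a['T'])
P=fall(d);I=intool(P)
for n,x,y in [('padL',172,293),('padL',180,293),('padL',195,295),('padL',165,320),('padL',145,360),('padL in',195,330),('padR',610,292),('padR',620,310),('earL',245,283),('earL',255,283),('earL',250,385),('earR',570,285),('earR',565,385),('earLside',255,267),('earRside',565,266),('flange top',405,178),('flange bot',405,420)]:
    u,v=180+round(x/2.8),150+round(y/2.8);print(n,u,v,np.median(I[v-1:v+2,u-1:u+2].reshape(-1,3),0).round(1),I[v,u].round(1))
g=(d['depth']>0)&(abs(I[...,1])<30)&(abs(I[...,0])<60)&(abs(I[...,0])>33)&(I[...,2]<25)&(I[...,2]>-40)
hsv=cv2.cvtColor(a['f'],cv2.COLOR_RGB2HSV);g&=~(hsv[...,1]>120)
for sg in(-1,1):
  k=g&(I[...,0]*sg>0);q=I[k]
  for z in range(-30,24,4):
    w=q[(q[:,2]>=z)&(q[:,2]<z+4)]
    if len(w)>3:print(sg,z,len(w),np.percentile(w[:,1],[2,50,98]).round(1),np.percentile(w[:,0]*sg,[2,50,98]).round(1))
E
```

```text
[ 518.46663961 -247.96742565   41.60861304] [ 3.13847124e+00 -1.93769762e-04  1.14067108e+00] 4.2333
padL 241 255 [-38.4 -10.8  10. ] [-38.4 -10.4  10.3]
padL 244 255 [-36.7 -10.5   9.8] [-36.6 -10.9   9.6]
padL 250 255 [-34.1 -10.2  10.9] [-34.  -10.2  10.9]
padL 239 264 [-37.3 -10.5   1.5] [-36.9 -11.1   0.5]
padL 232 279 [-37.3 -10.5 -11.3] [-37.3 -10.5 -11.2]
padL in 250 268 [-33.8  -5.    7.5] [-33.5  -5.6   6.3]
padR 398 254 [ 37.8 -10.7  11.3] [ 37.8 -10.6  11.2]
padR 401 261 [ 37.8 -10.4   4.1] [ 37.8 -10.4   4.7]
earL 268 251 [-25.4 -11.4  13.3] [-25.4 -11.2  13.6]
earL 271 251 [-24.  -11.2  13.7] [-24.  -11.2  13.7]
earL 269 288 [-25.5   7.1   8.2] [-25.5   7.    8. ]
earR 384 252 [ 30.9 -11.5  12.2] [ 31.  -11.1  12.7]
earR 382 288 [31.   7.3  8.2] [31.1  7.8  9. ]
earLside 271 245 [-24.9 -11.2  20. ] [-25.  -10.8  20.8]
earRside 382 245 [ 31.2 -11.5  19.3] [ 31.2 -11.6  19.2]
flange top 325 214 [  2.3 -27.8  20.8] [  2.3 -27.6  21.5]
flange bot 325 300 [ 2.6 22.7 19.4] [ 2.6 23.4 20.3]
-1 -30 336 [-13.6 -11.4  -6. ] [34.9 43.9 58.1]
-1 -26 117 [-12.6 -11.3  -3.5] [35.2 40
[... 329 characters left out ...]
 34.7 46.8]
-1 6 168 [-11.2  -6.7  10.4] [33.5 34.4 45.9]
-1 10 115 [-10.9  -6.6  10. ] [33.4 34.1 40.3]
-1 14 55 [-9.  -0.2  9.5] [33.5 33.9 34.3]
1 -30 343 [-13.6 -11.5  -5.9] [35.7 44.5 58.3]
1 -26 124 [-12.7 -11.3  -3.5] [35.8 41.1 54.2]
1 -22 308 [-11.2  -7.1   4.1] [34.1 35.7 40.5]
1 -18 207 [-11.2  -7.5  10.1] [34.1 34.8 47.1]
1 -14 242 [-11.1  -6.7   9.9] [34.1 34.9 47.6]
1 -10 225 [-11.2  -6.9   9.5] [34.1 35.9 47.4]
1 -6 203 [-11.1  -6.5  11.2] [34.2 34.9 47.8]
1 -2 210 [-11.2  -6.5  10.4] [34.1 35.7 47.7]
1 2 179 [-11.1  -6.7   9.8] [34.  35.3 47.5]
1 6 133 [-11.1  -6.9  10.3] [34.3 36.8 46.9]
1 10 46 [-11.1 -10.6  10.3] [34.5 37.9 45.9]
1 14 4 [-10.1  -9.9  -9.8] [35.3 38.6 41.1]
```

Request:
step_arm([
  [0,0,0],
  [0,0,0],
], yaw=[0,0], gripper=[0.6,0.6])

```text
clock: 4.4
eef_pos: [518.1, -248.1, 41.2]
tool_rot: [3.139, -0.0, 1.14]
force: [-0.0, 0.8, -0.2]
width: 68.5
```

Request:
step_arm([
  [1.5,-1,0],
  [2.6,-1.9,0.2],
  [2.6,-1.9,0.2],
  [2.6,-1.9,0.2],
  [2.6,-1.9,0.2],
], yaw=[0,0,0,0,0], gripper=[0.6,0.6,0.6,0.6,0.6])

```text
clock: 4.82
eef_pos: [516.3, -244.8, 39.6]
tool_rot: [-3.141, 0.0, 1.14]
force: [-0.6, -0.4, 0.3]
width: 68.5
```

Request:
step_arm([
  [0,0,0],
  [0,0,0],
  [0,0,0],
  [0,0,0],
  [0,0,0],
  [0,0,0],
  [0,0,0],
  [0,0,0],
], yaw=[0,0,0,0,0,0,0,0], gripper=[0.4,0.3,0.2,0.1,0.0,0.0,0.0,0.0])

```text
clock: 5.48
eef_pos: [516.6, -244.9, 40.9]
tool_rot: [3.141, -0.0, 1.14]
force: [-2.4, 1.1, 11.4]
width: 49.3
```

```bash
python3 - <<'E'
from h import *
to(517.7,-244.9,140,1.143)
d=shot('wrist','w5.png')
np.savez('/tmp/w5.npz',f=d['frame'],z=d['depth'],T=d['cam_to_world'],K=d['intrinsics'])
i=cv2.imread('pics/w5.png');cv2.imwrite('pics/w5c.png',cv2.resize(i[150:350,180:460],None,fx=2.8,fy=2.8,interpolation=2))
E
```

```text
clock 5.4833 pos [ 516.6 -244.9   40.9] rot [ 3.141  -0.      1.1398] F [-2.4  1.1 11.4] w 49.3
linear 0.5 1.0 -99.1 yaw -0.003
```

View pics/w5c.png

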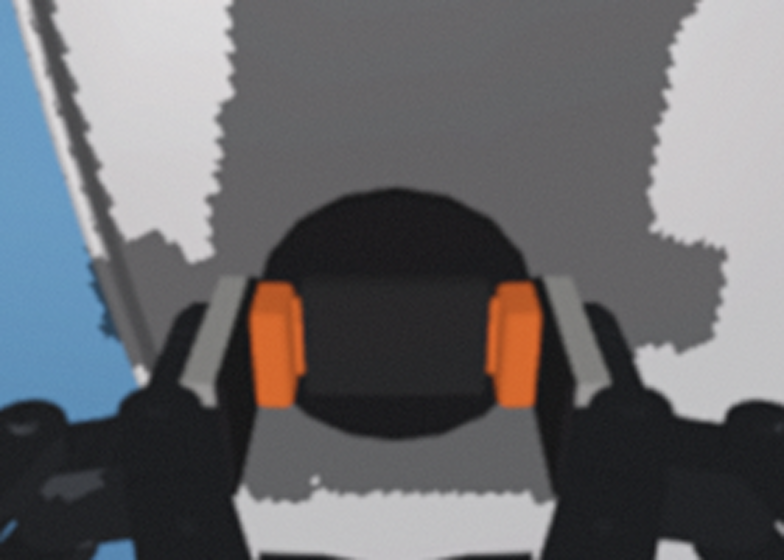

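Request:
step_arm([
  [0,0,-5],
  [0,0,-25],
  [0,0,-60],
  [0,0,-100],
  [0,0,-130],
  [0,0,-145],
  [0,0,-150],
  [0,0,-150],
], yaw=[0,0,0,0,0,0,0,0], gripper=[0,0,0,0,0,0,0,0])

```text
clock: 6.2
eef_pos: [516.9, -245.0, 190.8]
tool_rot: [3.139, -0.0, 1.14]
force: [-1.1, 0.5, 0.3]
width: 49.4
```

```bash
python3 - <<'E'
from h import *
to(577.4,167.3,195,1.143)
st=ctrl.read_state()
d=shot('wrist','w6.png')
i=cv2.imread('pics/w6.png');cv2.imwrite('pics/w6c.png',cv2.resize(i[150:350,180:460],None,fx=2.8,fy=2.8,interpolation=2))
P=fall(d);I=intool(P,st);hsv=cv2.cvtColor(d['frame'],cv2.COLOR_RGB2HSV);V=d['depth']>0
o=V&(hsv[...,1]>140)&(hsv[...,0]<22)&(abs(I[...,0])<40)&(abs(I[...,1])<20)&(abs(I[...,2])<40)
for sg in(-1,1):
  q=I[o&(I[...,0]*sg>0)];print('ear',len(q),np.percentile(q,[2,50,98],axis=0).round(1).tolist())
g=V&(abs(I[...,1])<12)&(abs(I[...,0])<40)&(abs(I[...,0])>25)&(I[...,2]<35)&(hsv[...,1]<100)
for sg in(-1,1):
  q=I[g&(I[...,0]*sg>0)];print('pad',len(q),np.percentile(q,[2,50,98,100],axis=0).round(1).tolist())
f=V&(abs(I[...,0])<30)&(abs(I[...,1])<35)&(I[...,2]<40)&(I[...,2]>10)&(hsv[...,1]<140)
q=I[f];print('flange',len(q),np.percentile(q,[1,50,99],axis=0).round(1).tolist())
E
```

```text
clock 6.2 pos [ 516.9 -245.   190.8] rot [ 3.1392e+00 -1.0000e-04  1.1399e+00] F [-1.1  0.5  0.3] w 49.4
linear 399.9 -117.3 -4.2 yaw -0.003
ear 786 [[-24.7, -8.7, 6.1], [-20.7, -1.5, 8.5], [-16.8, 10.3, 18.9]]
ear 797 [[16.7, -8.7, 6.1], [20.8, -1.7, 8.5], [24.8, 10.5, 19.1]]
pad 2416 [[-39.5, -11.9, -71.4], [-29.7, -10.3, -26.1], [-25.1, 4.3, 13.1], [-25.0, 11.2, 17.4]]
pad 2508 [[25.1, -11.9, -71.6], [29.6, -10.3, -25.6], [39.6, 4.9, 13.4], [40.0, 10.5, 17.7]]
flange 6147 [[-25.9, -24.5, 12.5], [0.1, -7.4, 18.3], [25.5, 25.9, 23.2]]
```

View pics/w6c.png

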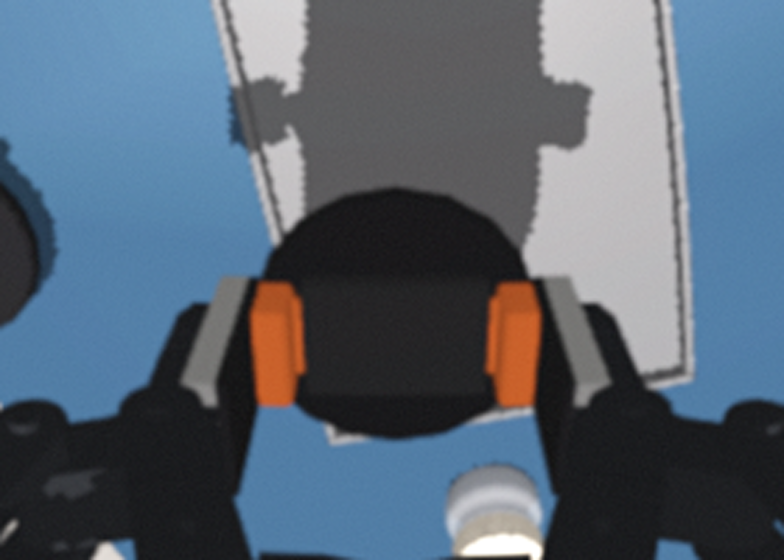

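Request:
step_arm([
  [399.5,-117.3,-3],
  [399.5,-117.3,-3],
  [399.5,-117.3,-3],
  [399.5,-117.3,-3],
  [399.5,-117.3,-3],
  [399.5,-117.3,-3],
  [399.5,-117.3,-3],
  [399.5,-117.3,-3],
], yaw=[0,0,0,0,0,0,0,0], gripper=[0,0,0,0,0,0,0,0])

```text
clock: 6.92
eef_pos: [563.3, 86.9, 189.8]
tool_rot: [-3.138, 0.003, 1.14]
force: [0.3, 0.6, -0.8]
width: 49.3
```

```bash
python3 -c "
from h import *
to(576.8,167.8,193,1.140)"
```

```text
clock 6.9167 pos [563.3  86.9 189.8] rot [-3.1382e+00  2.6000e-03  1.1400e+00] F [ 0.3  0.6 -0.8] w 49.3
linear 79.1 -21.5 -3.2 yaw 0.0
```

Request:
step_arm([
  [30,-8,-2],
  [55,-15,-3],
  [70,-19,-3],
  [77,-21,-3],
  [79,-21.5,-3],
  [79,-21.5,-3],
  [79,-21.5,-3],
  [79,-21.5,-3],
], yaw=[0,0,0,0,0,0,0,0], gripper=[0,0,0,0,0,0,0,0])

```text
clock: 7.58
eef_pos: [578.1, 163.3, 195.0]
tool_rot: [3.141, 0.001, 1.137]
force: [0.0, -0.5, -1.7]
width: 49.1
```

```bash
python3 - <<'E'
from h import *
to(576.8,167.8,193,1.140)
d=shot('wrist','w7.png')
np.savez('/tmp/w7.npz',f=d['frame'],z=d['depth'],T=d['cam_to_world'],K=d['intrinsics'])
i=cv2.imread('pics/w7.png');cv2.imwrite('pics/w7c.png',cv2.resize(i[120:320,180:460],None,fx=2.8,fy=2.8,interpolation=2))
a=shot('top','t7.png');b=shot('scene','s7.png')
A=cv2.imread('pics/t7.png')[163:213,198:248];B=cv2.imread('pics/s7.png')[105:185,352:432]
cv2.imwrite('pics/ts7.png',np.hstack([cv2.resize(A,(400,400),interpolation=2),cv2.resize(B,(400,400),interpolation=2)]))
to(576.8,167.8,193,1.140)
E
```

```text
clock 7.5833 pos [578.1 163.3 195. ] rot [3.1414e+00 1.4000e-03 1.1369e+00] F [ 0.  -0.5 -1.7] w 49.1
linear 3.5 -3.1 2.0 yaw -0.003
clock 7.7333 pos [578.2 164.5 195.2] rot [3.1414e+00 2.0000e-04 1.1381e+00] F [ 0.8  0.7 -0.3] w 49.2
linear 2.4 -2.7 2.2 yaw -0.002
```

View pics/w7c.png

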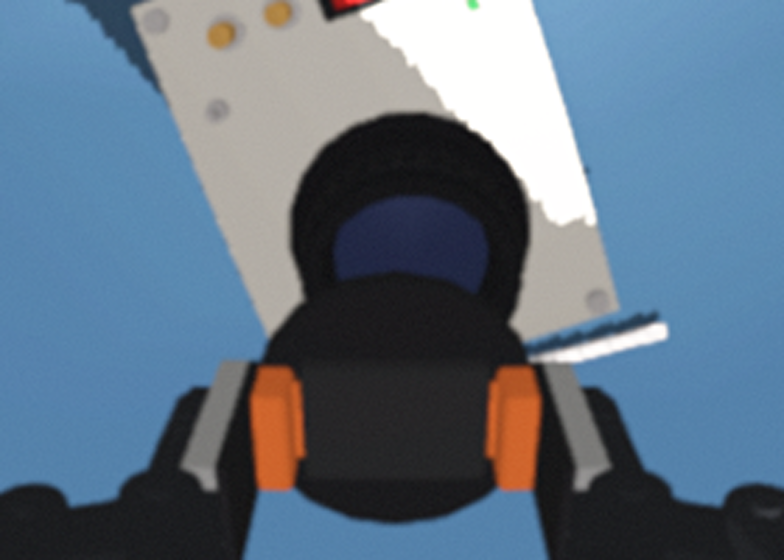

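View pics/ts7.png

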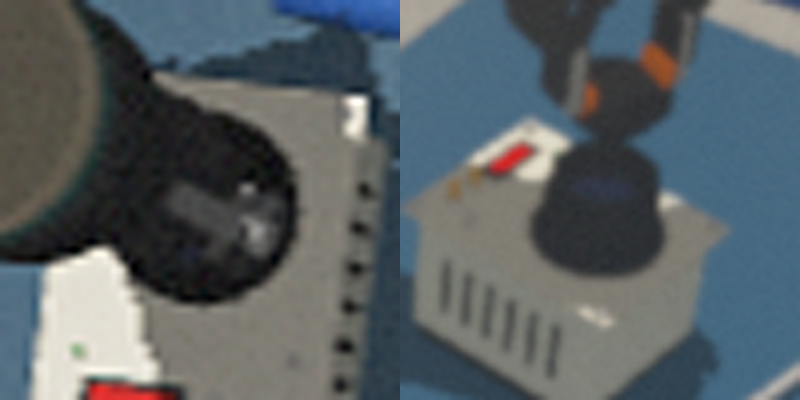

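Request:
step_arm([
  [2.4,-2.7,5],
  [2.4,-2.7,10],
  [2.4,-2.7,10],
  [2.4,-2.7,10],
  [2.4,-2.7,10],
  [2.4,-2.7,10],
], yaw=[0,0,0,0,0,0], gripper=[0,0,0,0,0,0])

```text
clock: 8.23
eef_pos: [576.8, 169.2, 185.1]
tool_rot: [3.141, -0.0, 1.14]
force: [-0.2, 0.2, -0.3]
width: 49.1
```

```bash
cat > fit.py <<'E'
from h import *
from scipy.optimize import least_squares
import sys
to(576.8,167.8,185,1.140)
st=ctrl.read_state()
d=shot('wrist',sys.argv[1]+'.png')
st2=ctrl.read_state();print('after',st2['eef_pos'])
np.savez('/tmp/'+sys.argv[1]+'.npz',f=d['frame'],z=d['depth'],T=d['cam_to_world'],K=d['intrinsics'])
i=cv2.imread(f'pics/{sys.argv[1]}.png');cv2.imwrite(f'pics/{sys.argv[1]}c.png',cv2.resize(i[120:320,180:460],None,fx=2.8,fy=2.8,interpolation=2))
P=fall(d);I=intool(P,st);V=d['depth']>0
near=V&(np.hypot(P[...,0]-577.4,P[...,1]-167.5)<32)&(P[...,2]>121.5)&(P[...,2]<126)
q=P[near];print('rim pts',len(q),'z',np.median(q[:,2]))
def cost(c):
    r=np.hypot(*(q[:,:2]-c).T);return np.r_[np.maximum(r-26.5,0),np.maximum(22-r,0)]
s=least_squares(cost,[577.4,167.5],loss='soft_l1');r=np.hypot(*(q[:,:2]-s.x).T);print('lens c',s.x.round(2),np.percentile(r,[2,50,98]).round(1))
print('lens in tool',intool(np.r_[s.x,123.4],st).round(2))
f=V&(abs(I[...,0])<28)&(abs(I[...,1])<35)&(I[...,2]<22)&(I[...,2]>12)
q=I[f]
def cost(c):
    r=np.hypot(*(q[:,:2]-c).T);return np.maximum(r-27,0)
s=least_squares(cost,[0,0]);print('flange',len(q),np.percentile(q,[1,50,99],axis=0).round(1).tolist(),s.x.round(2))
E
python3 fit.py w8
```

```text
clock 8.2333 pos [576.8 169.2 185.1] rot [ 3.1414e+00 -1.0000e-04  1.1401e+00] F [-0.2  0.2 -0.3] w 49.1
linear -1.2 0.6 0.1 yaw 0.0
after [576.78413981 169.17041212 185.19421321]
rim pts 838 z 123.31548444523364
lens c [577.65 167.82] [21.9 24.5 26.6]
lens in tool [-0.86  1.37 61.71]
flange 6413 [[-23.7, -24.2, 12.9], [0.1, -6.3, 17.7], [23.5, 26.0, 21.0]] [0.07 0.18]
```

View pics/w8c.png

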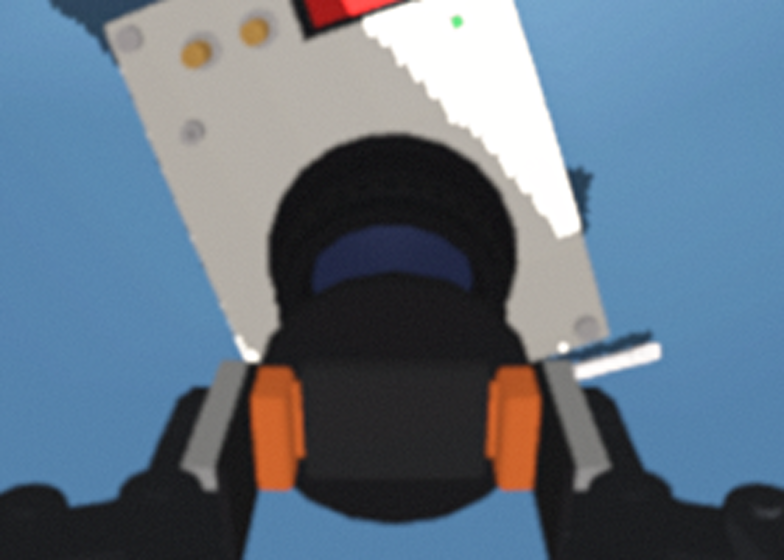

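Request:
step_arm([
  [-0.95,0.6,8],
  [-0.95,0.6,14],
  [-0.95,0.6,19],
  [-0.95,0.6,21],
  [-0.95,0.6,21],
  [-0.95,0.6,21],
], yaw=[0,0,0,0,0,0], gripper=[0,0,0,0,0,0])

```text
clock: 8.78
eef_pos: [576.7, 168.0, 163.8]
tool_rot: [-3.141, 0.0, 1.14]
force: [0.9, 0.1, 0.0]
width: 49.2
```

```bash
python3 fit.py w9
```

```text
clock 8.7833 pos [576.7 168.  163.8] rot [-3.1412e+00  3.0000e-04  1.1399e+00] F [0.9 0.1 0. ] w 49.2
linear -0.2 0.2 -21.2 yaw -0.0
after [576.87588466 168.04241066 164.06345312]
rim pts 802 z 123.24827827800107
lens c [577.53 167.84] [22.  24.6 26.5]
lens in tool [ 0.18  0.85 40.4 ]
flange 6422 [[-23.7, -24.1, 12.9], [0.1, -6.2, 17.6], [23.8, 25.9, 21.1]] [0.01 0.17]
```

View pics/w9c.png

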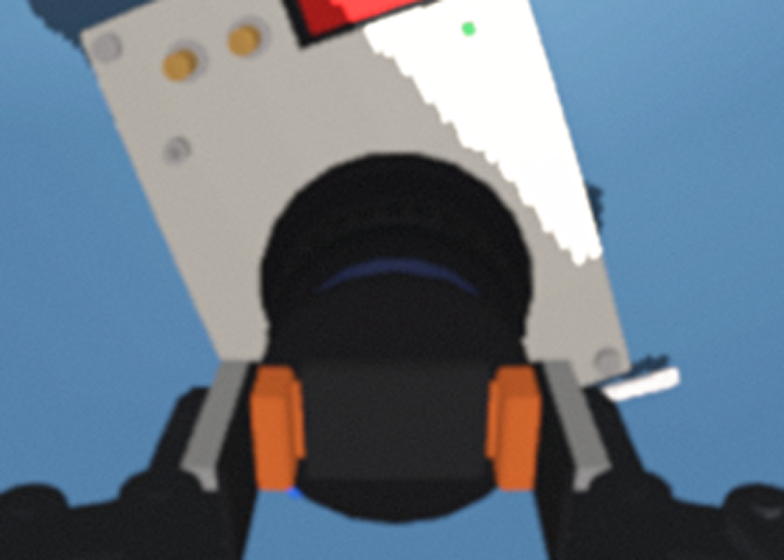

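Request:
step_arm([
  [0,0,1.5],
  [0,0,3],
  [0,0,4.5],
  [0,0,6],
  [0,0,6],
], yaw=[0,0,0,0,0], gripper=[0,0,0,0,0])

```text
clock: 9.25
eef_pos: [576.6, 168.0, 157.8]
tool_rot: [-3.141, 0.0, 1.14]
force: [1.0, 0.6, -0.8]
width: 49.3
```

Request:
step_arm([
  [0,0,1],
  [0,0,2],
  [0,0,3],
  [0,0,4],
  [0,0,4],
], yaw=[0,0,0,0,0], gripper=[0,0,0,0,0])

```text
clock: 9.67
eef_pos: [576.6, 168.0, 153.8]
tool_rot: [-3.141, 0.0, 1.14]
force: [-0.0, 0.2, -1.7]
width: 49.6
```

No contact; it's into the bore. Continue gently.

Request:
step_arm([
  [0,0,1],
  [0,0,2],
  [0,0,3],
  [0,0,3],
], yaw=[0,0,0,0], gripper=[0,0,0,0])

```text
clock: 10.0
eef_pos: [576.7, 168.1, 150.8]
tool_rot: [-3.141, 0.0, 1.14]
force: [0.5, 0.9, -0.5]
width: 49.1
```

Request:
step_arm([
  [0,0,0.5],
  [0,0,1],
  [0,0,1.5],
  [0,0,1.5],
], yaw=[0,0,0,0], gripper=[0,0,0,0])

```text
clock: 10.33
eef_pos: [576.7, 168.1, 149.5]
tool_rot: [-3.141, 0.0, 1.14]
force: [-1.2, 0.2, -0.4]
width: 49.1
```

Request:
step_arm([
  [0,0,0.4],
  [0,0,0.8],
  [0,0,0.8],
], yaw=[0,0,0], gripper=[0,0,0])

```text
clock: 10.58
eef_pos: [576.8, 168.1, 148.7]
tool_rot: [-3.141, -0.0, 1.14]
force: [-0.4, 0.4, -0.1]
width: 49.3
```

Request:
step_arm([
  [0,0,0.3],
  [0,0,0.6],
  [0,0,0.6],
], yaw=[0,0,0], gripper=[0,0,0])

```text
clock: 10.83
eef_pos: [576.8, 168.1, 148.2]
tool_rot: [-3.141, -0.0, 1.14]
force: [-0.6, 0.1, -0.4]
width: 49.2
```

Request:
step_arm([
  [0,0,0.3],
  [0,0,0.6],
  [0,0,0.6],
], yaw=[0,0,0], gripper=[0,0,0])

```text
clock: 11.08
eef_pos: [576.8, 168.1, 147.6]
tool_rot: [-3.142, -0.0, 1.14]
force: [-2.0, 1.1, 1.2]
width: 48.8
```

Request:
step_arm([
  [0,0,0.3],
  [0,0,0.5],
  [0,0,0.5],
], yaw=[0,0,0], gripper=[0,0,0])

```text
clock: 11.33
eef_pos: [576.8, 168.1, 147.6]
tool_rot: [3.142, -0.0, 1.14]
force: [-3.5, 0.9, 4.9]
width: 49.5
```

Request:
step_arm([
  [0,0,0.3],
  [0,0,0.4],
  [0,0,0.4],
], yaw=[0,0,0], gripper=[0,0,0])

```text
clock: 11.58
eef_pos: [576.8, 168.1, 147.6]
tool_rot: [3.142, -0.0, 1.14]
force: [-4.0, 0.1, 7.7]
width: 49.2
```

```bash
python3 fit.py w10; python3 - <<'E'
from h import *
b=shot('scene','s10.png');a=shot('top','t10.png')
B=cv2.imread('pics/s10.png')[105:185,352:432];cv2.imwrite('pics/s10c.png',cv2.resize(B,(560,560),interpolation=2))
E
```

```text
clock 11.5833 pos [576.8 168.1 147.6] rot [ 3.1415e+00 -3.0000e-04  1.1400e+00] F [-4.   0.1  7.7] w 49.2
linear -0.3 0.2 -37.4 yaw 0.0
after [576.77845785 168.05979581 147.56239708]
rim pts 340 z 123.46696166536614
lens c [576.32 167.76] [24.3 25.  26.2]
lens in tool [-0.53 -0.26 24.18]
flange 6427 [[-23.8, -24.1, 12.8], [0.1, -6.4, 17.6], [23.9, 25.8, 21.1]] [0.03 0.03]
```

View pics/s10c.png

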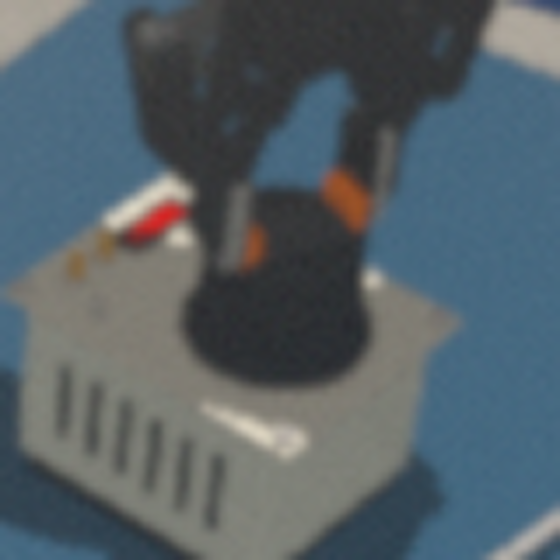

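View pics/w10c.png

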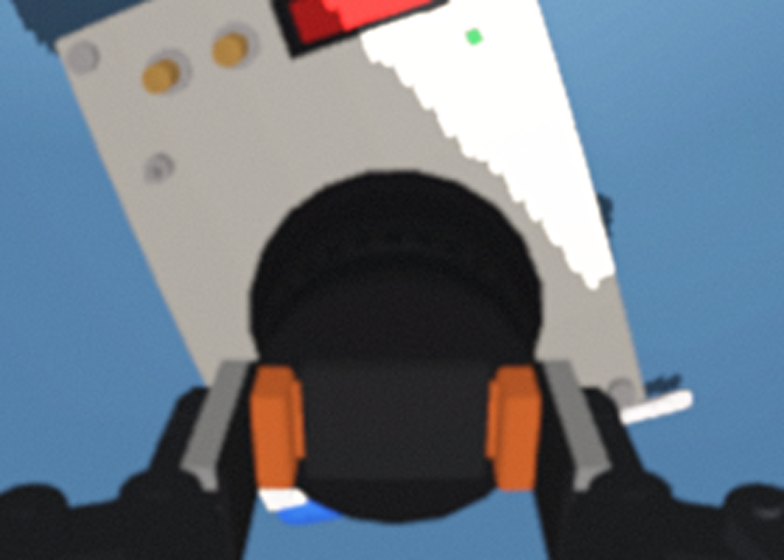

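Request:
step_arm([
  [0,0,0],
  [0,0,0],
  [0,0,0.2],
  [0,0,0.2],
], yaw=[0,0,0,0], gripper=[0.15,0.2,0.24,0.24])

```text
clock: 12.07
eef_pos: [576.8, 168.1, 146.6]
tool_rot: [3.142, -0.0, 1.14]
force: [-1.3, 0.9, 3.5]
width: 52.9
```

Request:
step_arm([
  [0,0,0.3],
  [0,0,0.6],
  [0,0,0.6],
], yaw=[0,0,0], gripper=[0.27,0.3,0.3])

```text
clock: 12.32
eef_pos: [576.9, 168.2, 146.0]
tool_rot: [3.142, -0.0, 1.14]
force: [-1.7, 0.6, 3.9]
width: 55.6
```

Request:
step_arm([
  [0,0,0.3],
  [0,0,0.7],
  [0,0,1.0],
  [0,0,1.0],
], yaw=[0,0,0,0], gripper=[0.33,0.36,0.4,0.4])

```text
clock: 12.65
eef_pos: [577.1, 167.6, 144.5]
tool_rot: [3.141, 0.0, 1.14]
force: [-0.1, -0.1, -0.2]
width: 60.0
```

Request:
step_arm([
  [0,0,0],
  [0,0,0],
  [0,0,0],
  [0,0,0],
], yaw=[0,0,0,0], gripper=[0.5,0.6,0.7,0.7])

```text
clock: 12.98
eef_pos: [576.9, 167.9, 144.8]
tool_rot: [3.142, 0.0, 1.14]
force: [-0.4, -0.2, -0.2]
width: 72.8
```

```bash
cat > ears.py <<'E'
from h import *
import sys
n=sys.argv[1]
st=ctrl.read_state();print(st['clock'],st['eef_pos'].round(1),st['force'].round(1),st['width'])
d=shot('wrist',n+'.png')
i=cv2.imread(f'pics/{n}.png');cv2.imwrite(f'pics/{n}c.png',cv2.resize(i[120:320,180:460],None,fx=2.8,fy=2.8,interpolation=2))
P=fall(d);I=intool(P,st);hsv=cv2.cvtColor(d['frame'],cv2.COLOR_RGB2HSV);V=d['depth']>0
R=np.hypot(P[...,0]-577.5,P[...,1]-167.8)
o=V&(hsv[...,1]>140)&(hsv[...,0]<22)&(R<40)&(P[...,2]>115)
for sg in(-1,1):
  q=I[o&(I[...,0]*sg>0)];w=P[o&(I[...,0]*sg>0)];t=w[:,2]>np.percentile(w[:,2],70)-2
  print('ear',len(q),'x',np.percentile(q[:,0],[1,50,99]).round(1),'y',np.percentile(q[:,1],[1,99]).round(1),'topz',np.median(w[t,2]).round(2))
f=V&(R<25)&(P[...,2]>120)&(hsv[...,1]<140)&(P[...,2]<134)
q=P[f];A=np.c_[q[:,:2]-[577.5,167.8],np.ones(len(q))];s=np.linalg.lstsq(A,q[:,2],rcond=None)[0];res=q[:,2]-A@s
k=abs(res)<1.5;s=np.linalg.lstsq(A[k],q[k,2],rcond=None)[0]
print('flange plane',len(q),k.sum(),s.round(4),'tilt deg',np.degrees(np.hypot(*s[:2])).round(2),'z pct',np.percentile(q[:,2],[5,50,95]).round(1))
E
python3 ears.py w11
```

```text
12.9833 [576.9 167.9 144.8] [-0.4 -0.2 -0.2] 72.75262208015307
ear 1019 x [-28.7 -23.2 -16.5] y [-8.9 10.8] topz 139.79
ear 1032 x [16.7 23.6 29.2] y [-8.9 11.1] topz 139.73
flange plane 5286 1136 [ 1.058000e-01 -5.460000e-02  1.312819e+02] tilt deg 6.82 z pct [127.8 129.6 133.8]
```

View pics/w11c.png

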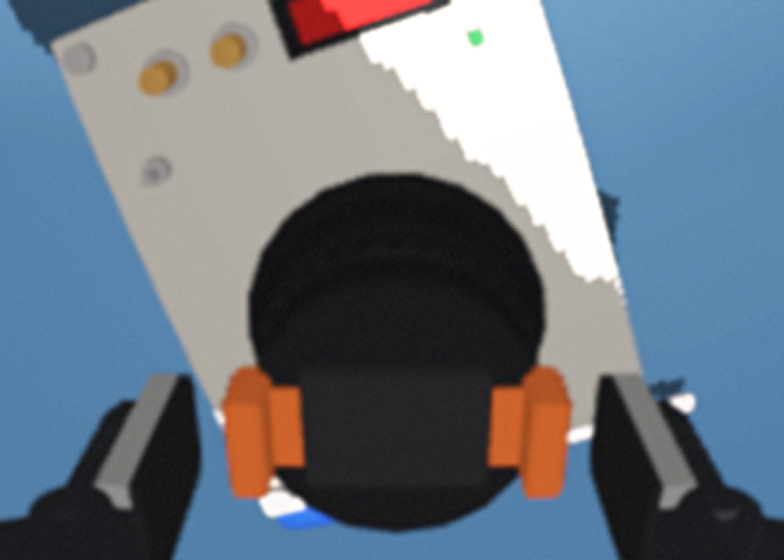

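Both ears have sprung out to about ±29 mm (the latched value is 29.5). Retreating.

Request:
step_arm([
  [0,0,0],
  [0,0,-10],
  [0,0,-30],
  [0,0,-60],
  [0,0,-85],
  [0,0,-100],
  [0,0,-100],
  [0,0,-100],
], yaw=[0,0,0,0,0,0,0,0], gripper=[0.9,0.9,1,1,1,1,1,1])

```text
clock: 13.7
eef_pos: [577.2, 168.2, 246.2]
tool_rot: [3.14, -0.002, 1.14]
force: [-0.3, 0.4, -1.4]
width: 85.3
```

```bash
cat >> ears.py <<'E'
from scipy.optimize import least_squares
c=np.array([577.5,167.8]);ax=np.array([np.cos(1.14),np.sin(1.14)]);pe=np.array([ax[1],-ax[0]])
al=(P[...,:2]-c)@ax;ac=(P[...,:2]-c)@pe
f=V&(R<25.5)&(abs(ac)>12.5)&(P[...,2]>120)&(P[...,2]<133)
q=P[f];A=np.c_[q[:,:2]-c,np.ones(len(q))]
s=least_squares(lambda x:A@x-q[:,2],[0,0,128],loss='soft_l1',f_scale=.5).x
print('flange',len(q),s.round(4),'tilt',np.degrees(np.hypot(*s[:2])).round(2))
for sg in(-1,1):
  m=f&(ac*sg>0);print('side',sg,m.sum(),np.median(P[m][:,2]).round(2))
m=V&(R>24)&(R<30)&(P[...,2]>118);print('center mean',P[V&(R<32)&(P[...,2]>124)][:,:2].min(0),P[V&(R<32)&(P[...,2]>124)][:,:2].max(0))
E
python3 ears.py w12; python3 - <<'E'
from h import *
b=shot('scene','s12.png');a=shot('top','t12.png')
B=cv2.imread('pics/s12.png')[105:185,352:432];A=cv2.imread('pics/t12.png')
cv2.imwrite('pics/s12c.png',np.hstack([cv2.resize(B,(400,400),interpolation=2),cv2.resize(A[150:230,250:450],(400,400)[:1]+(400,),interpolation=2)]))
E
```

```text
13.7 [577.2 168.2 246.2] [-0.3  0.4 -1.4] 85.27340606529545
ear 417 x [-29.7 -23.7 -16.7] y [-9.1 10.9] topz 139.88
ear 423 x [16.  22.8 28.6] y [-9.1 10.7] topz 139.83
flange plane 2256 390 [ 6.730000e-02 -4.030000e-02  1.306522e+02] tilt deg 4.5 z pct [127.7 129.4 133.7]
flange 1133 [ 3.400000e-03 -9.000000e-04  1.284677e+02] tilt 0.2
side -1 667 128.43
side 1 466 128.52
center mean [549.33176053 137.27878967] [604.96149042 199.64989665]
```

View pics/w12c.png

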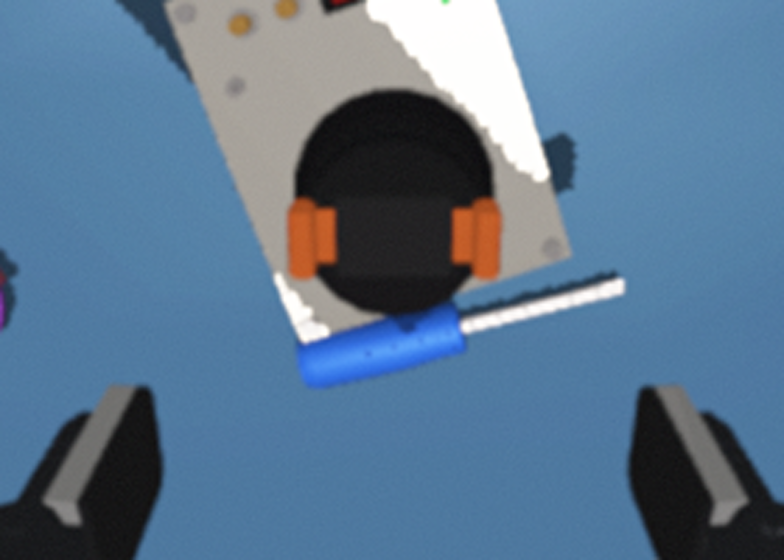

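View pics/s12c.png

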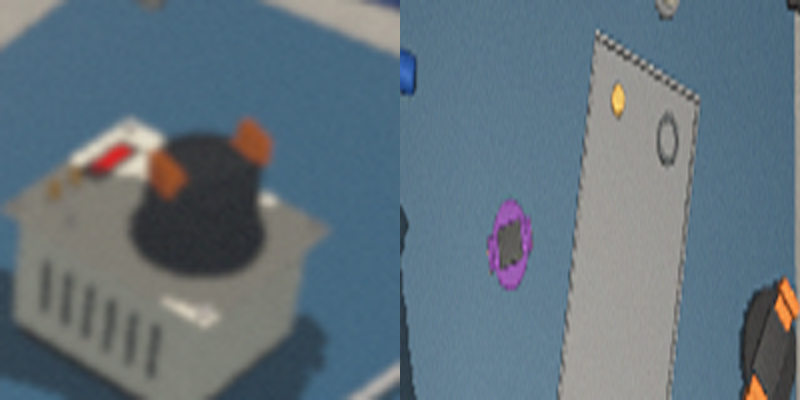

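View pics/t12.png

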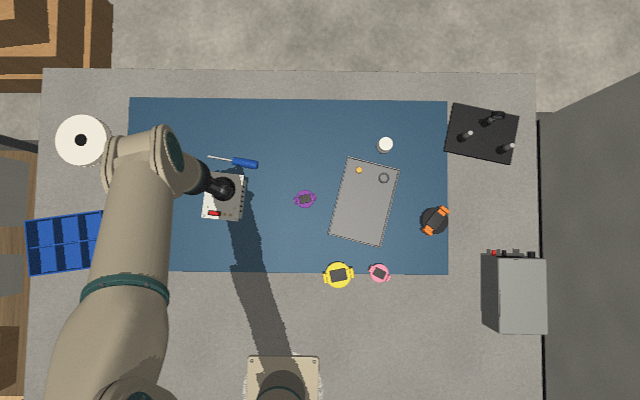

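The flange top is at 128.5, against 123.3 measured for the rim plus its 5 mm thickness. It tilts 0.2° and the ears span about 58 mm, which is latched. In the top picture the jar (386,144), brass cap (359,170), ring (384,178) and driver (232,161) are all where they were.

```bash
python3 -c "
from cell import ctrl
print(ctrl.finish_job())"
```

```text
the job is handed in; nothing more can be done
None
```

I took the small black cap from the tray by its pinched tabs and seated it in the lens rim with the tabs still held in. I then eased the tabs open under light pressure, backed off about 100 mm, and handed the job in at about 14 s.

- **Force:** the highest reading at the lens was about 8 N. During the pinch, the pads pressed the cap into the tray with about 11 N.
- **Flush:** the flange top measured 128.5 mm. The rim measured 123.3 mm and the flange is 5 mm thick, so it sits flush to within the camera's accuracy.
- **Level:** the tilt is about 0.2°, and the two sides agree to 0.1 mm.
- **Latched:** both ears sprung out evenly to about 58 mm across. That is close to the 59 mm expected when latched, and clearly between pinched (51 mm) and free (63 mm). I did not tug the cap to test the latch.
- **Other parts:** the driver, jar, ring, brass cap and look-alikes show no movement in the last top picture.
- **Disagreements:**
  - A first plane fit gave a 4–7° tilt because it included the cap's raised bridge. Leaving that out gave the 0.2°.
  - The heights of the ears and rim read about 1 mm higher by camera than by touch, within the calibration error.

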